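# Swing in a tote's bail arms and stack the lidded tote on them

### The arm

A 6-joint arm with a two-finger parallel gripper is mounted at the origin on a cart in front of the work surface, level with it; the furniture and walls round the work are solid. World frame = base frame: x ahead of the robot, y to its left, z up, the work surface at z = 0. Lengths are in m, angles in degrees, forces in N, time in s.
With the tool pointing down it reaches from about 0.35 to 0.875 m from the base axis. Payload 4.2 kg.
Tool frame: the origin (TCP) lies midway between the tips of the shut fingers; the grasp point (between the pads) lies 19 mm behind it; y points along the fingers, x is the direction in which the jaws open and shut, and the axes are right-handed (so a half turn about y gives the same grasp; the last joint's range is limited). The gripper opens to 87 mm and grips with 3 to 60 N. Pads are 19 mm wide; open, the fingers measure 117 mm over their backs; the gripper's body (75 mm by 190 mm) begins 51 mm behind the grasp point.
Start: joints at [-53.079, 22.042, 0.453, 0, -68.411, -14.817], TCP at [0.235, -0.579, 0.223] pointing down, gripper open.
Joint ranges: [-179.83, 179.83], [-69.29, 118.12], [-61.27, 80.66], [-181.25, 117.63], [-171.15, -9.14], [-177.46, 177.46]. Speed limits (degrees/s): [159.86, 159.86, 180, 180, 180, 180].

### API

Orientations are given as a 3x3 rotation matrix whose columns are the frame's x, y, z axes.
In Python, from station import * gives the robot as it stands.
- The arm moves only by the tool jog_arm, never from a script. Its argument "series" is a list of rows, each a list of 3 entries, a list of its own where there are three numbers: the shift along the tool's x, y, z in m, then the turn, a rotation vector about the tool's x, y, z in degrees, then the finger opening in m, from 0 to 0.087. A call has 1 to 10 rows; each row shifts and turns the commanded pose from where the row before left it, along the tool's axes as they then stand; what a row does not reach is not made up. A row lasts 1/8 s, in which the tool goes at most 62.5 mm and 10.7 degrees, less where a joint would pass 70% of its speed; a pose out of reach is approached as far as the arm can. A call is refused whole if a number of a shift passes 0.0625 or a number of a turn 10.7, either way. A call with a gripper value outside its range is refused whole. The fingers move at their own pace and stop on an object; the grip force is fixed at half the most. Time passes only in rows, so rows that do not move let the fingers close. It gives the time, the measured TCP pose, the force and the opening at its end, in the units of the state.
- sense(): the state, without advancing time (a new reading comes with each control period).
- capture(name): name is "scene" or "side" or "wrist"; returns the picture (384x512x3 uint8, red, green, blue); there is no depth.
- camera_info(name): a dict with "fx", "fy", "cx", "cy" (pixels), "rvec" (rotation vector, rad) and "tvec" (3), from world to camera coordinates, as OpenCV has them. Camera axes: x right, y down, z forward; pixel columns grow to the right and rows downward; lengths in m; the calibration is good to about 2 mm. A picture is of the moment at which its call begins: read the wrist's pose just before it. camera_info takes no time and is no camera call; for the wrist camera it gives the pose at the moment of the call.
- finish_job(): hands the job in, once; it reports no verdict.
The state is a dict: "time_s": time; "joints": joint angles; "joint_velocities": joint speeds; "effort": joint torques, N m; "tcp_pos": TCP position; "ee_rot": TCP orientation; "wrist_force": force on the tool from outside, world axes, zero at the start; "moment": the same for the moment, N m; "gripper_width": opening from 0.0 (shut) to 1.0 (fully open).
Only numpy, scipy, OpenCV 4.12 (cv2) and the standard library are available. Lean on these libraries where they do the work, as an engineer would, in place of code of your own. Each camera call takes 0.05 s, during which the arm holds its last target. There are 200 camera calls.

### The job

Get the two specimen totes ready for pick-up as one stack: swing both wire bails of the open tote up and over its mouth and press each one down until it snaps home on the rim. Then lift the lidded tote by its lid grip and set it down gently on the two bails, square over the open tote, so that both bails sit in the grooves of its underside. Keep the totes level, do not touch or upset the cups in the open tote, leave the other things on the counter where they are, and let go.

Things in the scene. Friction and masses are not known exactly. Their poses are not given: they have to be found in the camera images.
- open_tote: Open white tub, 108 x 188 mm at the rim lip (x, y), 70 mm high, 92 x 150 mm below; 1 kg filled, loose. Origin: centre of underside, y along its length, z up. Bail hinge axes lie along x at z = 0.058, y = +0.078 (bail_a) and -0.078 (bail_b). Ears on the long rims at x = +-0.052, y = +-0.048, up to z = 0.083, inner faces 100 mm apart, carry spring buttons the bails snap past.
- bail_a (a joint): Wire bail at the open tote's +y end. 0 = swung out on its rest lugs, 0.25 rad below level, pointing to +y; grows swinging up (upright 1.82) and in over the mouth; stop at 3.08. It stays where left (about 1 N at the bar moves it). At about 2.7 its arms meet the spring buttons; 7 to 11 N straight down on the bar snap it past them (home: above 3.0) and they then hold it down.
- bail_b (a joint): The like bail at the open tote's -y end (bail_a turned half round): 0 = swung out to -y, upright 1.82, stop 3.08; same hinge, same snap, home above 3.0.
- bail_a_bar (a point): Middle of bail_a's crossbar: round steel, 8 mm thick, 102 mm straight along the tote's x, 52 mm from the hinge axis. Swung out level it is 40 mm beyond the tub's end wall, free all round. It does not turn in the bail: a hand that pinches it hard must turn with it, or the tote tips. On the buttons (2.7) it is at z = 0.090 in the tote's frame; home, lying on the rim, at y = +0.0285, z = 0.074.
- bail_b_bar (a point): Middle of bail_b's crossbar, the same; home at y = -0.0285, z = 0.074 in the open tote's frame.
- lid_grip (a point): Upright grip in the middle of the lidded tote's lid, 14 mm thick along x (18 mm bead on top), 36 mm long along y, top 13 mm above this point, which is 98 mm above the tote's underside on its centre line; axes as the tote's. Bars of that tote's own bails cross 28.5 mm to either y side, their tops 20 mm below. Seated on the open tote: x = y = 0, z = 0.170 in its frame, either way round.
- lidded_tote: A tub like the open one (0.5 kg, loose), closed by a grey lid flush with its rim, its bails already in over the lid (fixed). Origin: centre of underside, y along its length, z up. Two grooves cross the underside along x at y = +-0.0285, 12 mm wide, 6 mm deep, round-edged, for the bail bars. Resting beside the grooves it stands 6 mm too high. Play in x between the ears: 4 mm each way.
- cup_1: Lidded specimen cup, 49 mm wide, 55 mm high, standing in the open tote towards its +y end, its top 64 mm above the tote's underside. Origin under its centre.
- cup_2: The same, towards the -y end.
- tape_roll: Roll of tape, 55 mm wide, 18 mm high, flat on the counter; a bystander. Origin under its centre.
- petri_dish: Covered dish, 93 mm wide, 16 mm high, on the counter; a bystander. Origin under its centre.
- card_box: White carton, 61 x 91 x 66 mm; a bystander at the back. Origin under its centre.
- timer: Bench timer, 60 x 64 x 23 mm; a bystander at the back. Origin under its centre.

How it is judged (in metres and radians):
On the way:
1. both bails of the open tote are snapped home, the lidded tote still standing off it (value of joint each of bail_a, bail_b above 3 rad and horizontal distance between lid_grip and open_tote above 0.15 m), for 0.2 s.
At the end, for the whole second after the job is handed in: Both bails are home (above 3.0 rad) and the lidded tote stands at rest in its grooves on them: grip point within 8 mm in x and 5 mm in y of the open tote's centre, 166 to 172 mm up, parallel within 0.1 rad, both level within 0.06; open tote on the counter, cups upright in it (value of joint each of bail_a, bail_b above 3 rad and x of lid_grip in the frame of open_tote between -0.008 and 0.008 m and y of lid_grip in the frame of open_tote between -0.005 and 0.005 m and z of lid_grip in the frame of open_tote between 0.166 and 0.172 m and angle between the y axis of lidded_tote and the y axis of open_tote, either way round below 0.1 rad and angle between each of lidded_tote, open_tote's own z axis and vertical below 0.06 rad and height (world z) of open_tote between -0.004 and 0.004 m and angle between each of cup_1, cup_2's own z axis and vertical below 0.15 rad and linear speed of each of lidded_tote, open_tote below 0.02 m/s); the robot touches nothing.
It fails at once if the lidded tote presses on a cup (contact force between lidded_tote and cup_1 above 1 N or contact force between lidded_tote and cup_2 above 1 N).
It fails at once if a cup is touched by the robot (contact force between any of the fingers, the arm and cup_1 above 1 N or contact force between any of the fingers, the arm and cup_2 above 1 N).
It fails at once if a tote is tipped more than 0.4 rad, or a cup more than 0.5 (angle between any of cup_1, cup_2's own z axis and vertical above 0.5 rad or angle between any of open_tote, lidded_tote's own z axis and vertical above 0.4 rad).
It fails at once if the lidded tote is banged down on the open one (over 60 N) (contact force between lidded_tote and open_tote above 60 N).
It fails at once if a bystander is pushed more than 30 mm (distance of any of tape_roll, petri_dish, card_box, timer from where it was at the start of the episode above 0.03 m).
It also fails if it takes over 70 s, if anything falls off the work surface, if the arm or the gripper's body presses on something with over 40 N, if the wrist force passes 120 N, or if a joint passes its speed limit or range.

## Working session

There is one attempt and no reset: what is moved stays moved. The work goes in short steps, Python scripts to look and compute and a tool call to move; the robot and the scene stay as the last step left them, time stands still between calls to the robot, and variables do not carry over. Pictures are saved under pics/ and viewed, about 8 in all and at most 12, crops included, and the job is handed in when it is done.

Besides the shell and the picture viewer there is one more tool, called as name(argument=value, ...) on one line, values as JSON. jog_arm: Moves the arm, as the interface text tells. Its arguments: {"type":"object","properties":{"series":{"type":"array","items":{"type":"array"}}},"required":["series"]}

```bash
mkdir -p pics; ls; python3 - <<'E'
from station import *
import cv2
for n in ["scene","side","wrist"]:
    cv2.imwrite(f"pics/{n}0.png",capture(n)[:,:,::-1])
    print(n,camera_info(n))
print(sense())
E
```

```text
pics
scene {'fx': 374.8504274273304, 'fy': 374.8504274273304, 'cx': 252.46400818188474, 'cy': 194.33254786939406, 'rvec': array([ 1.13491748, -2.02116448,  1.27257626]), 'tvec': array([0.19779952, 0.31168953, 0.74365362])}
side {'fx': 387.7740333509391, 'fy': 387.7740333509391, 'cx': 256.49663254508454, 'cy': 191.79050446359784, 'rvec': array([ 0.48651621, -2.66229182,  1.26263536]), 'tvec': array([0.44586467, 0.23032096, 1.1229143 ])}
wrist {'fx': 346.37558663683836, 'fy': 346.37558663683836, 'cx': 261.78374557903106, 'cy': 192.0697027392642, 'rvec': array([-1.64973895, -2.45045317, -0.37014992]), 'tvec': array([ 0.62313792, -0.0342889 ,  0.39063063])}
{'time_s': 0.15, 'joints': array([-5.30806205e+01,  2.20829049e+01,  3.99343403e-01, -2.03563005e-02,
       -6.84118054e+01, -1.48175260e+01]), 'joint_velocities': array([-0.01461477, -0.14971763,  0.26598538,  0.12348088, -0.04556108,
       -0.0615582 ]), 'effort': array([ 3.58011657e-04, -3.91052735e+01,  1.87588280e+01,  4.22231734e+00,
        1.23765733e-02, -1.51722625e-04]), 'tcp_pos': array([ 0.23501764, -0.57865225,  0.22169836]), 'ee_rot': array([[-3.76132241e-01, -7.35696806e-04, -9.26565700e-01],
       [ 9.26564444e-01,  1.52913658e-03, -3.76132945e-01],
       [ 1.69356532e-03, -9.99998560e-01,  1.06512932e-04]]), 'wrist_force': array([-0.68439642,  0.00164563,  1.41004408]), 'moment': array([-0.03425256, -0.01035196, -0.07885949]), 'gripper_width': 0.9987494089109565}
```

```bash
python3 - <<'E'
import cv2
for n in ["scene","side"]:
    cv2.imwrite(f"pics/{n}0b.png",cv2.resize(cv2.imread(f"pics/{n}0.png"),(800,600),interpolation=cv2.INTER_CUBIC))
E
```

```text
(no output)
```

View pics/scene0b.png

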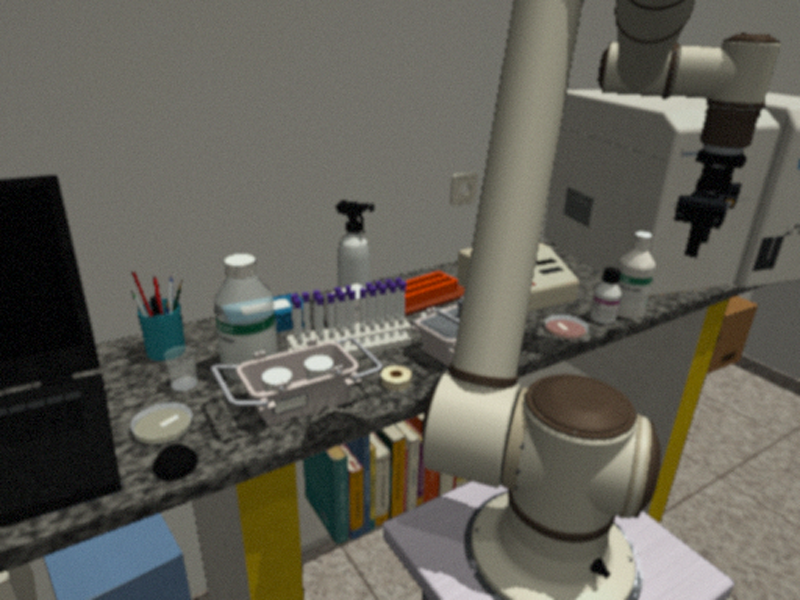

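View pics/side0b.png

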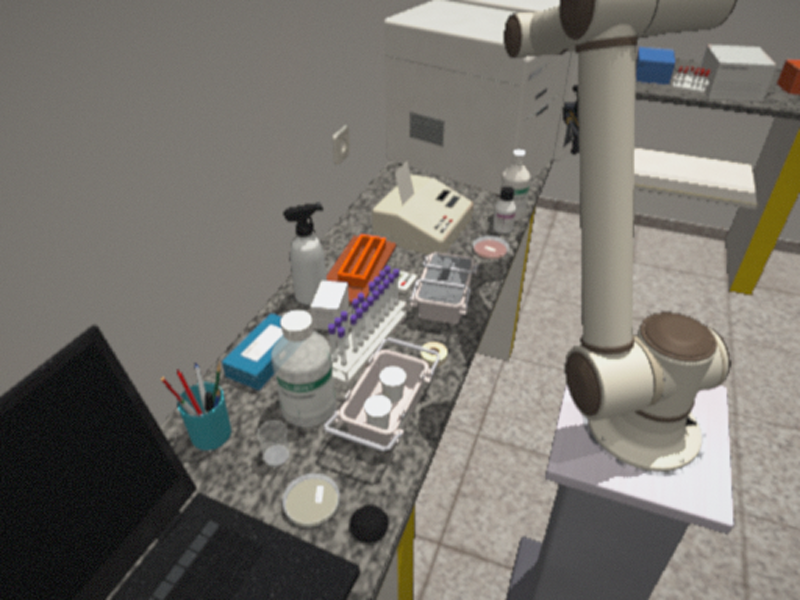

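```bash
cat > h.py <<'E'
from station import *
import cv2, numpy as np
def ray(n,u,v,z,ci=None):
    c=ci or camera_info(n); R=cv2.Rodrigues(np.array(c["rvec"]))[0]; t=np.array(c["tvec"])
    d=R.T@np.array([(u-c["cx"])/c["fx"],(v-c["cy"])/c["fy"],1]); o=-R.T@t
    return o+d*(z-o[2])/d[2]
def proj(n,P,ci=None):
    c=ci or camera_info(n); K=np.array([[c["fx"],0,c["cx"]],[0,c["fy"],c["cy"]],[0,0,1]])
    return cv2.projectPoints(np.float64(P).reshape(-1,3),np.array(c["rvec"]),np.array(c["tvec"]),K,None)[0][:,0]
E
python3 - <<'E'
from h import *
np.set_printoptions(precision=3,suppress=True)
k=.64
for nm,u,v,z in [("cup a",393,377,.064),("cup b",378,407,.064),("barfar",412,346,.045),("barnear",360,436,.045),("tape",433,352,.018),("lid far-left",425,258,.07),("lid far right",470,262,.07),("lid near left",414,300,.07),("near right",463,305,.07),("petri",310,500,.016),("pink dish",490,247,.016),("rack front",400,305,.05)]:
    print(nm,ray("side",u*k,v*k,z))
for nm,u,v,z in [("cup left",277,376,.064),("cup right",319,363,.064),("tape",396,374,.018)]:
    print(nm,ray("scene",u*k,v*k,z))
c=camera_info("wrist");R=cv2.Rodrigues(c["rvec"])[0];print(-R.T@c["tvec"],R)
E
```

```text
cup a [0.451 0.108 0.064]
cup b [0.45  0.185 0.064]
barfar [ 0.453 -0.002  0.045]
barnear [0.461 0.241 0.045]
tape [ 0.416 -0.027  0.018]
lid far-left [ 0.517 -0.267  0.07 ]
lid far right [ 0.415 -0.288  0.07 ]
lid near left [ 0.489 -0.112  0.07 ]
near right [ 0.386 -0.133  0.07 ]
petri [0.495 0.368 0.016]
pink dish [ 0.401 -0.443  0.016]
rack front [ 0.519 -0.108  0.05 ]
cup left [0.451 0.181 0.064]
cup right [0.453 0.104 0.064]
tape [ 0.416 -0.031  0.018]
[ 0.159 -0.609  0.382] [[-0.377  0.926  0.002]
 [ 0.886  0.359  0.294]
 [ 0.272  0.113 -0.956]]
```

jog_arm(series=[[[0,-0.059,0],[0,0,0],0.04],[[0,-0.059,0],[0,0,0],0.04],[[0,-0.059,0],[0,0,0],0.04],[[0.045,0,-0.036],[0,0,0],0.04],[[0.045,0,-0.036],[0,0,0],0.04],[[0.045,0,-0.036],[0,0,0],0.04],[[0.045,0,-0.036],[0,0,0],0.04],[[0.045,0,-0.036],[0,0,0],0.04],[[0.045,0,-0.036],[0,0,0],0.04],[[0.045,0,-0.036],[0,0,0],0.04]])

```text
time_s: 1.4
tcp_pos: [0.35, -0.1906, 0.3995]
ee_rot: [[-0.376, 0.0, -0.927], [0.927, 0.0, -0.376], [-0.0, -1.0, -0.001]]
wrist_force: [0.6, 0.3, 0.3]
gripper_width: 0.464
```

jog_arm(series=[[[0.045,0,-0.036],[0,0,0],0.04],[[0.045,0,-0.036],[0,0,0],0.04],[[0.045,0,-0.036],[0,0,0],0.04],[[0,0,0],[0,7.4,0],0.04],[[0,0,0],[0,7.4,0],0.04],[[0,0,0],[0,7.4,0],0.04],[[0,0,0],[0,0,0],0.04],[[0,0,0],[0,0,0],0.04]])

```text
time_s: 2.4
tcp_pos: [0.3993, -0.0267, 0.3994]
ee_rot: [[-0.0, -0.0, -1.0], [1.0, 0.0, -0.0], [0.0, -1.0, 0.0]]
wrist_force: [0.3, 0.4, 1.1]
gripper_width: 0.46
```

```bash
python3 - <<'E'
from h import *
s=sense();print(s["tcp_pos"],s["ee_rot"],s["time_s"],s["wrist_force"],s["gripper_width"])
im=capture("wrist")[:,:,::-1];c=camera_info("wrist");print(c)
import pickle;pickle.dump(c,open("w1.pkl","wb"));cv2.imwrite("pics/w1raw.png",im)
cv2.imwrite("pics/w1.png",cv2.resize(im,(800,600),interpolation=cv2.INTER_CUBIC))
E
```

```text
[ 0.39928743 -0.02668792  0.39944028] [[-9.05950704e-05 -2.12353520e-04 -9.99999973e-01]
 [ 9.99999995e-01  4.09474998e-05 -9.06037677e-05]
 [ 4.09667387e-05 -9.99999977e-01  2.12349810e-04]] 2.4 [0.34943382 0.41051451 1.07455843] 0.4601153044535978
{'fx': 346.37558663683836, 'fy': 346.37558663683836, 'cx': 261.78374557903106, 'cy': 192.0697027392642, 'rvec': array([-2.06089371, -2.06090351, -0.30959769]), 'tvec': array([ 0.02614385, -0.46765778,  0.44195779])}
```

View pics/w1.png

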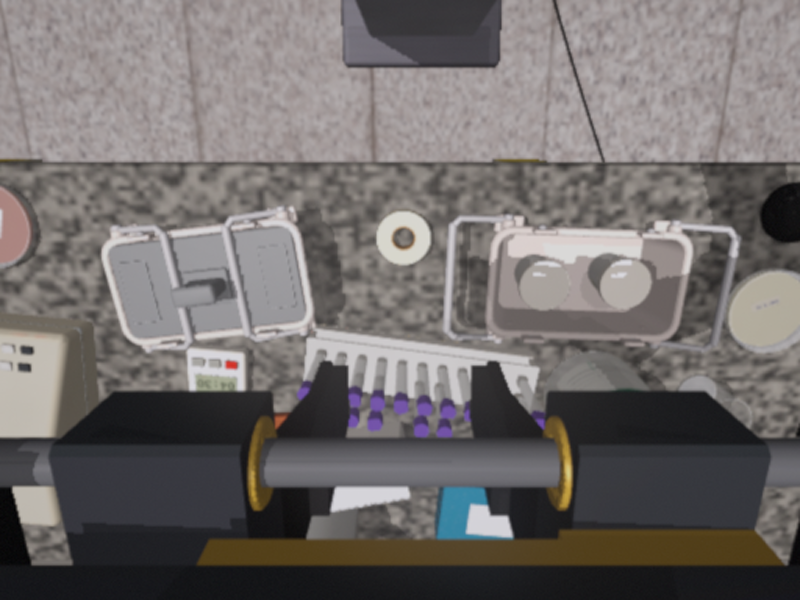

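```bash
python3 - <<'E'
from h import *
im=cv2.imread("pics/w1raw.png")
a=im[130:230,280:480];b=im[125:225,50:250]
f=lambda x:cv2.resize(x,(600,300),interpolation=cv2.INTER_CUBIC)
cv2.imwrite("pics/w1c.png",np.vstack([f(a),f(b)]))
print(ray("side",305*.64,422*.64,0))
E
```

```text
[0.58538554 0.21625533 0.        ]
```

View pics/w1c.png

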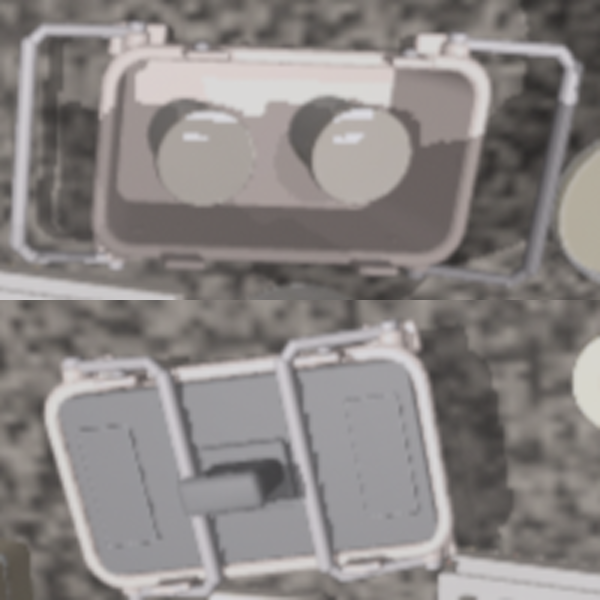

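```bash
python3 - <<'E'
from h import *
import pickle;c=pickle.load(open("w1.pkl","rb"))
np.set_printoptions(precision=4,suppress=True)
def g(L,o,z):
    P=np.array([ray("wrist",o[0]+u/3,o[1]+v/3,z,c) for u,v in L]);print(P);return P
o=(280,130)
P=g([(28,45),(18,245),(573,70),(533,272)],o,.045);l=(P[0]+P[1])/2;r=(P[2]+P[3])/2;print("bars mid",l,r,(l+r)/2,np.degrees(np.arctan2(-(r-l)[0],(r-l)[1])),np.hypot(*(r-l)[:2]))
P=g([(108,60),(490,65),(97,250),(455,265)],o,.07);print("rim c",P.mean(0))
P=g([(207,155),(362,155)],o,.064);print(P.mean(0))
o=(50,25)
P=g([(165,375),(212,575),(290,360),(325,560)],o,.077);l=(P[0]+P[1])/2;r=(P[2]+P[3])/2;print("lid bars",l,r,(l+r)/2,np.degrees(np.arctan2(-(r-l)[0],(r-l)[1])),np.hypot(*(r-l)[:2]))
P=g([(50,395),(410,350),(105,585),(448,550)],o,.07);print("lid rim c",P.mean(0),P[1]-P[0],P[3]-P[2])
print(g([(183,490),(262,490)],o,.111).mean(0))
E
```

```text
[[0.4019 0.015  0.045 ]
 [0.5079 0.0122 0.045 ]
 [0.4145 0.2884 0.045 ]
 [0.5232 0.2864 0.045 ]]
bars mid [0.4549 0.0136 0.045 ] [0.4688 0.2874 0.045 ] [0.4619 0.1505 0.045 ] -2.9124940781668816 0.27417347170282524
[[0.405  0.0512 0.07  ]
 [0.4074 0.2332 0.07  ]
 [0.5013 0.0501 0.07  ]
 [0.5094 0.2312 0.07  ]]
rim c [0.4557 0.1414 0.07  ]
[[0.4534 0.1033 0.064 ]
 [0.4534 0.18   0.064 ]]
[0.4534 0.1416 0.064 ]
[[ 0.4037 -0.2466  0.077 ]
 [ 0.504  -0.2366  0.077 ]
 [ 0.3966 -0.1873  0.077 ]
 [ 0.496  -0.1797  0.077 ]]
lid bars [ 0.4538 -0.2416  0.077 ] [ 0.4463 -0.1835  0.077 ] [ 0.4501 -0.2125  0.077 ] 7.3593724231680495 0.058556740091382446
[[ 0.4146 -0.3061  0.07  ]
 [ 0.3931 -0.1325  0.07  ]
 [ 0.5121 -0.2944  0.07  ]
 [ 0.4933 -0.1199  0.07  ]]
lid rim c [ 0.4533 -0.2132  0.07  ] [-0.0216  0.1735  0.    ] [-0.0188  0.1745  0.    ]
[[ 0.4499 -0.2299  0.111 ]
 [ 0.4499 -0.1943  0.111 ]]
[ 0.4499 -0.2121  0.111 ]
```

```bash
python3 - <<'E'
from h import *
im=cv2.imread("pics/side0.png")[205:300,195:295]
cv2.imwrite("pics/s0c.png",cv2.resize(im,(600,570),interpolation=cv2.INTER_CUBIC))
C=np.array([.4545,.1414,0]);y=np.array([.03,1,0]);
for b in [-.25,0,.2,.35,.5]:
    print(b,[(6*(proj("side",C+s*(.078+.052*np.cos(b))*y+[0,0,.058+.052*np.sin(b)])[0]-[195,205])).round() for s in (1,-1)])
E
```

```text
-0.25 [array([191., 494.]), array([407., 118.])]
0 [array([188., 479.]), array([408.,  98.])]
0.2 [array([188., 462.]), array([408.,  85.])]
0.35 [array([189., 448.]), array([406.,  76.])]
0.5 [array([192., 432.]), array([404.,  70.])]
```

View pics/s0c.png

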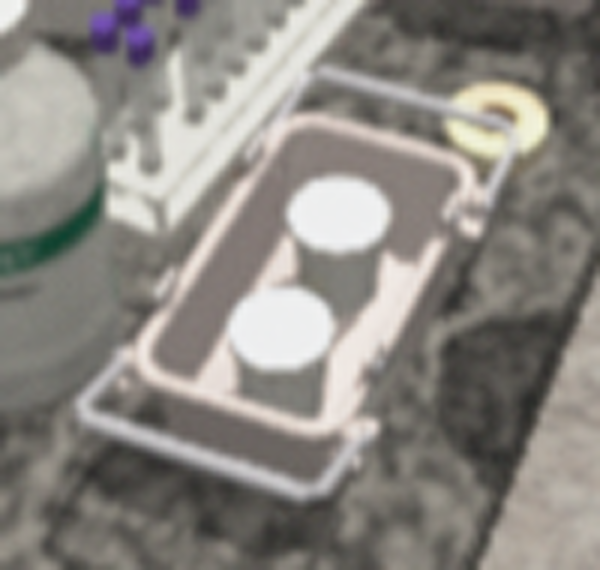

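jog_arm(series=[[[0.0426,0.033,-0.0086],[0,0,0],0.026],[[0.0426,0.033,-0.0086],[0,0,0],0.026],[[0.0426,0.033,-0.0086],[0,0,0],0.026],[[0.0426,0.033,-0.0086],[0,0,0],0.026],[[0.0426,0.033,-0.0086],[0,0,0],0.026],[[0.0426,0.033,-0.0086],[0,0,0],0.026],[[0.0426,0.033,-0.0086],[0,1.7,0],0.026],[[0,0.02,0],[0,0,0],0.026],[[0,0,0],[0,0,0],0.026]])

```text
time_s: 3.58
tcp_pos: [0.4592, 0.2709, 0.1466]
ee_rot: [[0.03, -0.003, -1.0], [1.0, -0.004, 0.03], [-0.004, -1.0, 0.003]]
wrist_force: [-0.5, -1.0, 0.3]
gripper_width: 0.297
```

```bash
python3 - <<'E'
from h import *
s=sense();print(s["tcp_pos"],s["ee_rot"],s["time_s"],s["gripper_width"])
im=capture("wrist")[:,:,::-1];c=camera_info("wrist")
import pickle;pickle.dump(c,open("w2.pkl","wb"));cv2.imwrite("pics/w2raw.png",im)
for z in (.15,.1,.073,.05): 
    p=s["tcp_pos"].copy();p[2]=z;print(z,proj("wrist",p,c)*1.5625)
cv2.imwrite("pics/w2.png",cv2.resize(im,(800,600),interpolation=cv2.INTER_CUBIC))
E
```

```text
[0.45924408 0.27088699 0.14660725] [[ 0.03023323 -0.00344199 -0.99953695]
 [ 0.99953633 -0.00351422  0.03024531]
 [-0.00361669 -0.9999879   0.00333415]] 3.575 0.2972924388132683
0.15 [[406.1617502  396.30744402]]
0.1 [[406.97325248 340.18146601]]
0.073 [[407.28199093 318.82817086]]
0.05 [[407.49862443 303.8451361 ]]
```

View pics/w2.png

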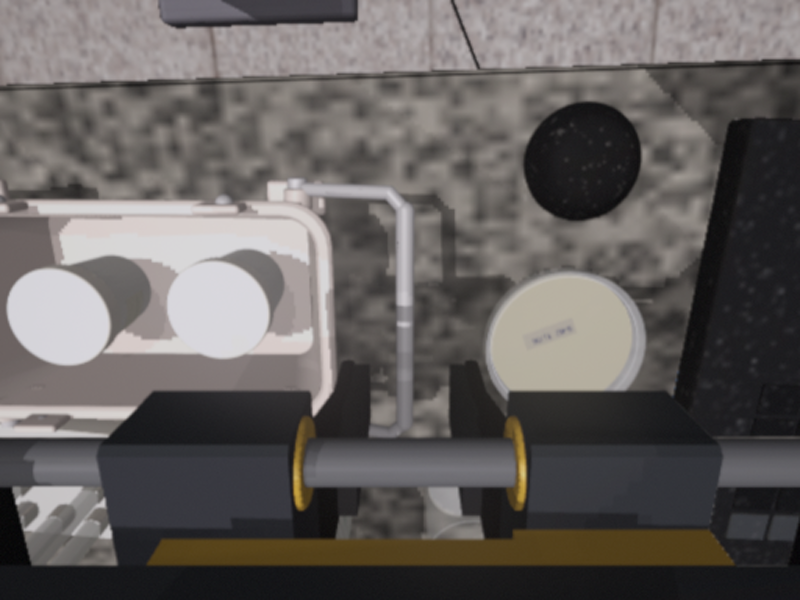

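jog_arm(series=[[[0,0.04,0],[0,0,0],0.026],[[0,0.035,0],[0,0,0],0.026],[[0,0.017,0],[0,0,0],0.026],[[0,0,0],[0,0,0],0.026],[[0,0,0],[0,0,0],0.004],[[0,0,0],[0,0,0],0.004],[[0,0,0],[0,0,0],0.004]])

```text
time_s: 4.5
tcp_pos: [0.4595, 0.2701, 0.0568]
ee_rot: [[0.032, -0.001, -0.999], [0.999, -0.002, 0.032], [-0.002, -1.0, 0.001]]
wrist_force: [1.1, -3.8, 0.4]
gripper_width: 0.081
```

```bash
cat > arc.py <<'E'
from h import *
def rows(b0,b1,n,phi,sgn,phi0=0,r=.052):
    # sgn +1 for bail_a. coordinates (s,z): s = outward axis for bail_a = tool x at phi=0
    bs=np.linspace(b0,b1,n+1);ph=np.interp(bs,[b0,min(b1,b0+np.radians(abs(phi-phi0))+.3)],[phi0,phi])
    def tcp(b,p):
        p=np.radians(p); d=np.array([np.sin(p),-np.cos(p)])
        return r*np.array([np.cos(b),np.sin(b)])+.019*d
    for i in range(n):
        p=np.radians(ph[i]); D=tcp(bs[i+1],ph[i+1])-tcp(bs[i],ph[i])
        tx=D@np.array([np.cos(p),np.sin(p)]); ty=D@np.array([np.sin(p),-np.cos(p)])
        print([[round(sgn*tx,4),round(ty,4),0],[0,0,round(-sgn*(ph[i+1]-ph[i]),1)]],round(bs[i+1],2),round(ph[i+1],1))
E
python3 -c "
from arc import *
rows(.25,1.95,14,35,1)"
```

```text
[[np.float64(-0.0004), np.float64(-0.0061), 0], [0, 0, np.float64(-4.7)]] 0.37 4.7
[[np.float64(-0.0006), np.float64(-0.006), 0], [0, 0, np.float64(-4.7)]] 0.49 9.3
[[np.float64(-0.0009), np.float64(-0.0059), 0], [0, 0, np.float64(-4.7)]] 0.61 14.0
[[np.float64(-0.0011), np.float64(-0.0058), 0], [0, 0, np.float64(-4.7)]] 0.74 18.7
[[np.float64(-0.0013), np.float64(-0.0057), 0], [0, 0, np.float64(-4.7)]] 0.86 23.3
[[np.float64(-0.0015), np.float64(-0.0056), 0], [0, 0, np.float64(-4.7)]] 0.98 28.0
[[np.float64(-0.0018), np.float64(-0.0054), 0], [0, 0, np.float64(-4.7)]] 1.1 32.7
[[np.float64(-0.0027), np.float64(-0.0053), 0], [0, 0, np.float64(-2.3)]] 1.22 35.0
[[np.float64(-0.0039), np.float64(-0.0049), 0], [0, 0, np.float64(-0.0)]] 1.34 35.0
[[np.float64(-0.0045), np.float64(-0.0044), 0], [0, 0, np.float64(-0.0)]] 1.46 35.0
[[np.float64(-0.005), np.float64(-0.0039), 0], [0, 0, np.float64(-0.0)]] 1.59 35.0
[[np.float64(-0.0054), np.float64(-0.0032), 0], [0, 0, np.float64(-0.0)]] 1.71 35.0
[[np.float64(-0.0058), np.float64(-0.0025), 0], [0, 0, np.float64(-0.0)]] 1.83 35.0
[[np.float64(-0.006), np.float64(-0.0018), 0], [0, 0, np.float64(-0.0)]] 1.95 35.0
```

jog_arm(series=[[[-0.0004,-0.0061,0],[0,0,-4.7],0.004],[[-0.0006,-0.006,0],[0,0,-4.7],0.004],[[-0.0009,-0.0059,0],[0,0,-4.7],0.004],[[-0.0011,-0.0058,0],[0,0,-4.7],0.004]])

```text
time_s: 5.0
tcp_pos: [0.4591, 0.2655, 0.0793]
ee_rot: [[0.029, 0.009, -1.0], [0.945, 0.324, 0.031], [0.324, -0.946, 0.001]]
wrist_force: [0.1, -1.8, -5.5]
gripper_width: 0.083
```

jog_arm(series=[[[-0.0013,-0.0057,0],[0,0,-4.7],0.004],[[-0.0015,-0.0056,0],[0,0,-4.7],0.004],[[-0.0018,-0.0054,0],[0,0,-4.7],0.004],[[-0.0027,-0.0053,0],[0,0,-2.3],0.004]])

```text
time_s: 5.5
tcp_pos: [0.4599, 0.2502, 0.0965]
ee_rot: [[0.026, 0.02, -0.999], [0.815, 0.579, 0.033], [0.579, -0.815, -0.001]]
wrist_force: [0.9, 1.7, -3.3]
gripper_width: 0.083
```

Forces small; continue past upright.

jog_arm(series=[[[-0.0039,-0.0049,0],[0,0,0],0.004],[[-0.0045,-0.0044,0],[0,0,0],0.004],[[-0.005,-0.0039,0],[0,0,0],0.004],[[-0.0054,-0.0032,0],[0,0,0],0.004],[[-0.0058,-0.0025,0],[0,0,0],0.004],[[-0.006,-0.0018,0],[0,0,0],0.004],[[0,0,0],[0,0,0],0.004]])

```text
time_s: 6.38
tcp_pos: [0.4584, 0.2123, 0.0966]
ee_rot: [[0.024, 0.018, -1.0], [0.816, 0.577, 0.03], [0.577, -0.817, -0.001]]
wrist_force: [-1.2, 0.4, 7.0]
gripper_width: 0.082
```

jog_arm(series=[[[0,0,0],[0,0,0],0.03],[[0,0,0],[0,0,0],0.03],[[0,-0.025,0],[0,0,0],0.03],[[0,-0.035,0],[0,0,0],0.03],[[0,0,0],[0,0,8.8],0.0],[[0,0,0],[0,0,8.8],0.0],[[0,0,0],[0,0,8.8],0.0],[[0,0,0],[0,0,8.8],0.0],[[0,0,0],[0,0,0],0.0]])

```text
time_s: 7.5
tcp_pos: [0.4567, 0.1795, 0.1436]
ee_rot: [[0.027, -0.001, -1.0], [1.0, -0.002, 0.027], [-0.002, -1.0, 0.001]]
wrist_force: [-1.0, 0.1, -0.3]
gripper_width: 0.008
```

```bash
python3 - <<'E'
from h import *
s=sense();print(s["tcp_pos"],s["ee_rot"],s["time_s"],s["gripper_width"],s["wrist_force"])
w=capture("wrist")[:,:,::-1];c=camera_info("wrist")
import pickle;pickle.dump(c,open("w3.pkl","wb"))
sd=capture("side")[:,:,::-1]
cv2.imwrite("pics/w3raw.png",w);cv2.imwrite("pics/s3raw.png",sd)
a=cv2.resize(w,(500,375));b=cv2.resize(sd[190:310,180:305],(391,375),interpolation=cv2.INTER_CUBIC)
cv2.imwrite("pics/m3.png",cv2.resize(np.hstack([a,b]),(800,337)))
E
```

```text
[0.45667424 0.17947153 0.14356382] [[ 2.65789600e-02 -6.87957233e-04 -9.99646480e-01]
 [ 9.99644947e-01 -1.86346437e-03  2.65802017e-02]
 [-1.88109164e-03 -9.99998027e-01  6.38184027e-04]] 7.5 0.00789617123300149 [-0.99266057  0.10266418 -0.28720155]
```

View pics/m3.png

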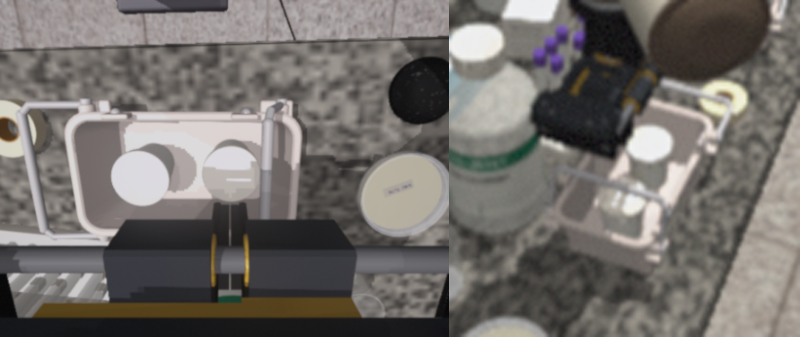

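jog_arm(series=[[[0.0205,0.0186,0],[0,0,0],0.0],[[0,0,0],[0,0,0],0.0],[[-0.003,0.009,0],[0,0,0],0.0],[[-0.002,0.008,0],[0,0,0],0.0],[[-0.006,0.0035,0],[0,0,0],0.0],[[-0.006,0.0045,0],[0,0,0],0.0],[[-0.003,0.003,0],[0,0,0],0.0],[[-0.002,0.003,0],[0,0,0],0.0],[[0,0,0],[0,0,0],0.0]])

```text
time_s: 8.72
tcp_pos: [0.457, 0.1766, 0.0945]
ee_rot: [[0.031, -0.0, -1.0], [1.0, -0.0, 0.031], [-0.0, -1.0, 0.0]]
wrist_force: [0.0, -0.0, 0.6]
gripper_width: 0.004
```

jog_arm(series=[[[-0.002,0.003,0],[0,0,0],0.0],[[-0.001,0.002,0],[0,0,0],0.0],[[0,0,0],[0,0,0],0.0]])

```text
time_s: 9.1
tcp_pos: [0.4569, 0.1736, 0.0895]
ee_rot: [[0.031, -0.0, -1.0], [1.0, -0.0, 0.031], [-0.0, -1.0, 0.0]]
wrist_force: [-0.1, 0.3, -0.3]
gripper_width: 0.007
```

```bash
cat > look.py <<'E'
from h import *
import sys,pickle
def look(tag,sx=(180,305),sy=(190,310)):
    s=sense();print(s["tcp_pos"],s["time_s"],s["gripper_width"],s["wrist_force"])
    w=capture("wrist")[:,:,::-1];c=camera_info("wrist");pickle.dump(c,open(f"w{tag}.pkl","wb"))
    sd=capture("side")[:,:,::-1]
    cv2.imwrite(f"pics/w{tag}raw.png",w);cv2.imwrite(f"pics/s{tag}raw.png",sd)
    a=cv2.resize(w[:280],(440,240),interpolation=cv2.INTER_AREA)
    b=cv2.resize(sd[sy[0]:sy[1],sx[0]:sx[1]],(360,345),interpolation=cv2.INTER_CUBIC)
    m=np.zeros((345,800,3),np.uint8);m[:240,:440]=a;m[:,440:]=b
    cv2.imwrite(f"pics/m{tag}.png",m)
E
python3 -c "
from look import *
look(4)"
```

```text
[0.45691301 0.17361158 0.08952759] 9.1 0.006699281390757576 [-0.12672418  0.29667127 -0.32193296]
```

View pics/m4.png

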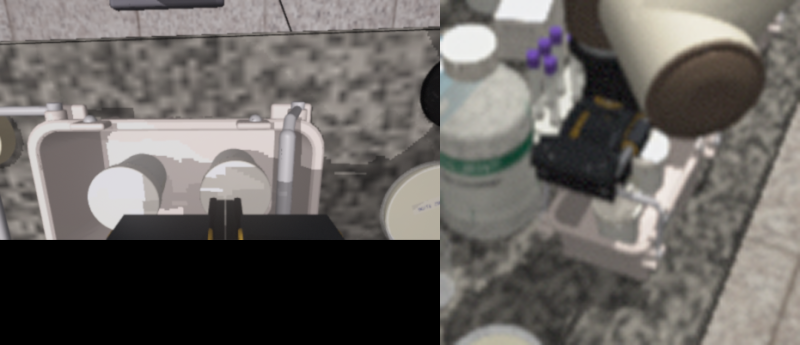

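```bash
python3 - <<'E'
from h import *
import pickle
c=pickle.load(open("w4.pkl","rb"))
for u,v in((288,140),(286,205)): print([ray("wrist",u*512/440,v*280/240,z,c).round(4) for z in(.1,.11,.114)])
c=pickle.load(open("w3.pkl","rb"))
k=512/449.
for u,v in((267,125),(265,210)): print([ray("wrist",u*k,v*k,z,c).round(4) for z in(.1,.11,.114)])
E
```

```text
[array([0.4087, 0.2082, 0.1   ]), array([0.4064, 0.2061, 0.11  ]), array([0.4055, 0.2053, 0.114 ])]
[array([0.4453, 0.2083, 0.1   ]), array([0.4406, 0.2062, 0.11  ]), array([0.4387, 0.2053, 0.114 ])]
[array([0.4071, 0.2059, 0.1   ]), array([0.4055, 0.2047, 0.11  ]), array([0.4049, 0.2043, 0.114 ])]
[array([0.4695, 0.2049, 0.1   ]), array([0.4649, 0.2038, 0.11  ]), array([0.463 , 0.2033, 0.114 ])]
```

jog_arm(series=[[[0,-0.037,0],[0,0,0],0.0],[[0.054,0,0],[0,0,0],0.0],[[0,0.029,0],[0,0,0],0.0],[[-0.008,0,0],[0,0,0],0.0],[[-0.008,0,0],[0,0,0],0.0],[[-0.008,0,0],[0,0,0],0.0],[[-0.008,0,0],[0,0,0],0.0],[[0,0,0],[0,0,0],0.0]])

```text
time_s: 10.2
tcp_pos: [0.4578, 0.1947, 0.0983]
ee_rot: [[0.032, 0.0, -0.999], [0.999, -0.0, 0.032], [0.0, -1.0, -0.0]]
wrist_force: [0.1, 0.2, -0.5]
gripper_width: 0.002
```

jog_arm(series=[[[0,-0.03,0],[0,0,0],0.0],[[-0.016,0,0],[0,0,0],0.0],[[0,0.02,0],[0,0,0],0.0],[[0,0.003,0],[0,0,0],0.0],[[-0.001,0.003,0],[0,0,0],0.0],[[-0.001,0.003,0],[0,0,0],0.0],[[0,0,0],[0,0,0],0.0]])

```text
time_s: 11.08
tcp_pos: [0.4573, 0.1777, 0.0988]
ee_rot: [[0.031, 0.0, -1.0], [1.0, 0.0, 0.031], [0.0, -1.0, -0.0]]
wrist_force: [-0.4, -0.1, -0.4]
gripper_width: 0.003
```

jog_arm(series=[[[-0.001,0.003,0],[0,0,0],0.0],[[-0.001,0.003,0],[0,0,0],0.0],[[0,0.001,0],[0,0,0],0.0],[[0,0,0],[0,0,0],0.0]])

```text
time_s: 11.58
tcp_pos: [0.457, 0.1737, 0.0927]
ee_rot: [[0.031, -0.001, -1.0], [1.0, -0.004, 0.031], [-0.004, -1.0, 0.001]]
wrist_force: [0.4, -7.8, 8.2]
gripper_width: 0.002
```

jog_arm(series=[[[0,-0.008,0],[0,0,0],0.0],[[0.007,0,0],[0,0,0],0.0],[[0,0.004,0],[0,0,0],0.0],[[0,0.004,0],[0,0,0],0.0],[[0,0,0],[0,0,0],0.0]])

```text
time_s: 12.2
tcp_pos: [0.4572, 0.1824, 0.0919]
ee_rot: [[0.031, -0.001, -1.0], [1.0, -0.001, 0.031], [-0.001, -1.0, 0.001]]
wrist_force: [-1.2, -1.0, 6.2]
gripper_width: -0.0
```

Now pressing straight on the bar at the buttons; press on.

jog_arm(series=[[[-0.001,0.002,0],[0,0,0],0.0],[[-0.001,0.002,0],[0,0,0],0.0],[[-0.001,0.003,0],[0,0,0],0.0],[[-0.001,0.003,0],[0,0,0],0.0],[[0,0,0],[0,0,0],0.0]])

```text
time_s: 12.82
tcp_pos: [0.4568, 0.1786, 0.081]
ee_rot: [[0.032, -0.001, -1.0], [1.0, -0.0, 0.032], [-0.0, -1.0, 0.001]]
wrist_force: [-0.1, -0.1, 0.4]
gripper_width: 0.002
```

jog_arm(series=[[[-0.004,0.0015,0],[0,0,0],0.0],[[0,0.0015,0],[0,0,0],0.0],[[0,0.001,0],[0,0,0],0.0],[[0,0,0],[0,0,0],0.0]])

```text
time_s: 13.32
tcp_pos: [0.457, 0.1745, 0.0782]
ee_rot: [[0.031, -0.0, -1.0], [1.0, -0.001, 0.031], [-0.001, -1.0, 0.0]]
wrist_force: [-0.7, -1.4, 4.4]
gripper_width: 0.001
```

jog_arm(series=[[[0,-0.06,0],[0,0,0],0.028],[[-0.054,-0.01,0],[0,0,0],0.028],[[-0.054,0,0],[0,0,0],0.028],[[-0.054,0,0],[0,0,0],0.028],[[0,0,0],[0,0,0],0.028]])

```text
time_s: 13.95
tcp_pos: [0.4511, 0.0101, 0.1475]
ee_rot: [[0.036, -0.001, -0.999], [0.999, 0.0, 0.036], [0.0, -1.0, 0.001]]
wrist_force: [-0.3, 0.6, -0.1]
gripper_width: 0.316
```

```bash
python3 -c "
from look import *
look(5)
p=sense()['tcp_pos'].copy()
for z in (.045,.058):
  p[2]=z;print(proj('wrist',p)*[440/512,240/280])
from arc import *
rows(-.05,2.3,20,35,-1)"
```

```text
[0.45112427 0.01013304 0.14751787] 13.95 0.3163347427827976 [-0.33568124  0.5879575  -0.13302788]
[[224.32923889 165.93272981]]
[[224.30171117 170.31226904]]
[[np.float64(-0.0014), np.float64(-0.0062), 0], [0, 0, np.float64(4.5)]] 0.07 4.5
[[np.float64(-0.0012), np.float64(-0.0062), 0], [0, 0, np.float64(4.5)]] 0.18 9.0
[[np.float64(-0.001), np.float64(-0.0061), 0], [0, 0, np.float64(4.5)]] 0.3 13.5
[[np.float64(-0.0007), np.float64(-0.0061), 0], [0, 0, np.float64(4.5)]] 0.42 18.1
[[np.float64(-0.0005), np.float64(-0.0061), 0], [0, 0, np.float64(4.5)]] 0.54 22.6
[[np.float64(-0.0003), np.float64(-0.006), 0], [0, 0, np.float64(4.5)]] 0.65 27.1
[[np.float64(-0.0), np.float64(-0.006), 0], [0, 0, np.float64(4.5)]] 0.77 31.6
[[np.float64(0.0006), np.float64(-0.0059), 0], [0, 0, np.float64(3.4)]] 0.89 35.0
[[np.float64(0.002), np.float64(-0.0058), 0], [0, 0, np.float64(0.0)]] 1.01 35.0
[[np.float64(0.0027), np.float64(-0.0055), 0], [0, 0, np.float64(0.0)]] 1.12 35.0
[[np.float64(0.0033), np.float64(-0.0051), 0], [0, 0, np.float64(0.0)]] 1.24 35.0
[[np.float64(0.0039), np.float64(-0.0047), 0], [0, 0, np.float64(0.0)]] 1.36 35.0
[[np.float64(0.0044), np.float64(-0.0042), 0], [0, 0, np.float64(0.0)]] 1.48 35.0
[[np.float64(0.0049), np.float64(-0.0037), 0], [0, 0, np.float64(0.0)]] 1.59 35.0
[[np.float64(0.0053), np.float64(-0.0031), 0], [0, 0, np.float64(0.0)]] 1.71 35.0
[[np.float64(0.0056), np.float64(-0.0024), 0], [0, 0, np.float64(0.0)]] 1.83 35.0
[[np.float64(0.0058), np.float64(-0.0018), 0], [0, 0, np.float64(0.0)]] 1.95 35.0
[[np.float64(0.006), np.float64(-0.0011), 0], [0, 0, np.float64(0.0)]] 2.06 35.0
[[np.float64(0.0061), np.float64(-0.0004), 0], [0, 0, np.float64(0.0)]] 2.18 35.0
[[np.float64(0.0061), np.float64(0.0004), 0], [0, 0, np.float64(0.0)]] 2.3 35.0
```

View pics/m5.png

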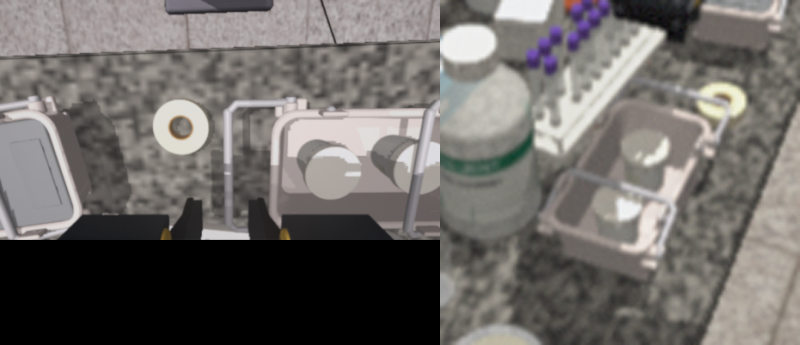

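jog_arm(series=[[[0.004,0.05,0],[0,0,0],0.026],[[0,0.04,0],[0,0,0],0.026],[[0,0.0235,0],[0,0,0],0.026],[[0,0,0],[0,0,0],0.026],[[0,0,0],[0,0,0],0.004],[[0,0,0],[0,0,0],0.004],[[0,0,0],[0,0,0],0.004]])

```text
time_s: 14.92
tcp_pos: [0.4517, 0.016, 0.0351]
ee_rot: [[0.031, -0.0, -1.0], [1.0, -0.001, 0.031], [-0.001, -1.0, 0.0]]
wrist_force: [-0.5, -5.5, 0.8]
gripper_width: 0.082
```

jog_arm(series=[[[-0.0014,-0.0062,0],[0,0,4.5],0.004],[[-0.0012,-0.0062,0],[0,0,4.5],0.004],[[-0.001,-0.0061,0],[0,0,4.5],0.004],[[-0.0007,-0.0061,0],[0,0,4.5],0.004],[[-0.0005,-0.0061,0],[0,0,4.5],0.004]])

```text
time_s: 15.55
tcp_pos: [0.4508, 0.0154, 0.0656]
ee_rot: [[0.03, -0.014, -0.999], [0.922, -0.387, 0.033], [-0.387, -0.922, 0.001]]
wrist_force: [-0.6, -3.7, -2.3]
gripper_width: 0.07
```

jog_arm(series=[[[-0.0003,-0.006,0],[0,0,4.5],0.004],[[0,-0.006,0],[0,0,4.5],0.004],[[0.0006,-0.0059,0],[0,0,3.4],0.004],[[0.002,-0.0058,0],[0,0,0],0.004],[[0.0027,-0.0055,0],[0,0,0],0.004]])

```text
time_s: 16.18
tcp_pos: [0.4522, 0.0351, 0.0876]
ee_rot: [[0.027, -0.019, -0.999], [0.82, -0.571, 0.033], [-0.572, -0.821, 0.0]]
wrist_force: [-0.7, -4.9, -3.3]
gripper_width: 0.064
```

jog_arm(series=[[[0.0033,-0.0051,0],[0,0,0],0.004],[[0.0039,-0.0047,0],[0,0,0],0.004],[[0.0044,-0.0042,0],[0,0,0],0.004],[[0.0049,-0.0037,0],[0,0,0],0.004],[[0.0053,-0.0031,0],[0,0,0],0.004]])

```text
time_s: 16.8
tcp_pos: [0.4535, 0.0654, 0.0918]
ee_rot: [[0.026, -0.018, -1.0], [0.819, -0.572, 0.032], [-0.573, -0.82, 0.0]]
wrist_force: [-0.4, -4.5, -2.6]
gripper_width: 0.057
```

```bash
python3 -c "
from look import *
look(6)
im=cv2.imread('pics/s6raw.png')[200:300,190:310]
im2=cv2.imread('pics/w6raw.png')[:300]
m=np.zeros((400,800,3),np.uint8);m[:,:480]=cv2.resize(im,(480,400),interpolation=cv2.INTER_CUBIC);m[:187,480:]=cv2.resize(im2,(320,187),interpolation=cv2.INTER_AREA);
sc=capture('scene')[:,:,::-1][200:280,120:260];cv2.imwrite('pics/c6.png',sc)
m[200:382,480:]=cv2.resize(sc,(320,182),interpolation=cv2.INTER_CUBIC)
cv2.imwrite('pics/m6.png',m)"
```

```text
[0.45353081 0.06537664 0.09184521] 16.8 0.05673607545740243 [-0.41882025 -4.5040431  -2.60556927]
```

View pics/m6.png

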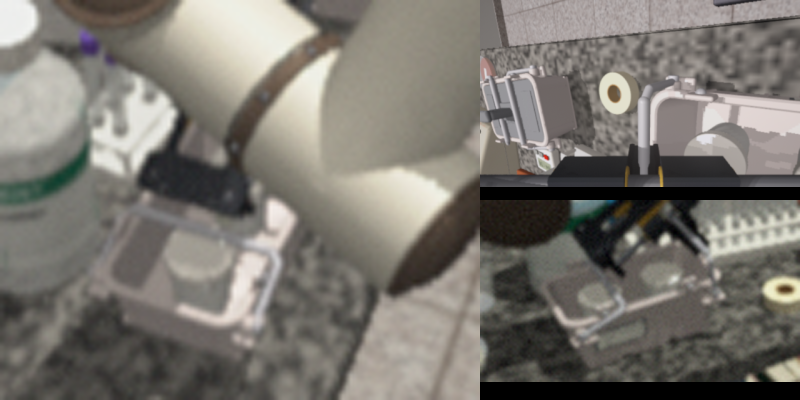

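```bash
python3 -c "
from h import *
C=np.array([.4545,.1414,0]);y=np.array([.03,1,0]);x=np.array([1,-.03,0])
for nm,(o,s) in {'side':((190,200),4),'scene':((120,200),320/140)}.items():
  for b in (1.7,2.0,2.45,2.83):
    P=[C+sx*.051*x+(.078+.052*np.cos(b))*y+[0,0,.058+.052*np.sin(b)] for sx in(-1,1)]
    print(nm,b,((proj(nm,P)-o)*s+([480,200] if nm=='scene' else [0,0])).round().tolist())
"
```

```text
side 1.7 [[251.0, 246.0], [111.0, 201.0]]
side 2.0 [[260.0, 234.0], [122.0, 190.0]]
side 2.45 [[271.0, 229.0], [135.0, 186.0]]
side 2.83 [[276.0, 236.0], [142.0, 194.0]]
scene 1.7 [[594.0, 286.0], [564.0, 243.0]]
scene 2.0 [[608.0, 286.0], [577.0, 243.0]]
scene 2.45 [[626.0, 292.0], [594.0, 250.0]]
scene 2.83 [[635.0, 303.0], [602.0, 260.0]]
```

jog_arm(series=[[[0,0,0],[0,0,0],0.02],[[0,0,0],[0,0,0],0.02],[[0.005,-0.0037,0],[0,0,0],0.02],[[0.0053,-0.0031,0],[0,0,0],0.02],[[0.0056,-0.0024,0],[0,0,0],0.02],[[0.0058,-0.0018,0],[0,0,0],0.02],[[0.006,-0.0011,0],[0,0,0],0.02],[[0.0061,-0.0004,0],[0,0,0],0.02],[[0.0061,0,0],[0,0,0],0.02],[[0,0,0],[0,0,0],0.02]])

```text
time_s: 18.2
tcp_pos: [0.4548, 0.1054, 0.0787]
ee_rot: [[0.025, -0.018, -1.0], [0.82, -0.572, 0.031], [-0.572, -0.82, 0.001]]
wrist_force: [-0.1, 0.0, 0.7]
gripper_width: 0.232
```

jog_arm(series=[[[0,-0.02,0],[0,0,0],0.024],[[0,-0.05,0],[0,0,0],0.024],[[0,0,0],[0,0,-8.8],0.0],[[0,0,0],[0,0,-8.8],0.0],[[0,0,0],[0,0,-8.8],0.0],[[0,0,0],[0,0,-8.7],0.0],[[0,-0.04,0],[0,0,0],0.0],[[0,0,0],[0,0,0],0.0]])

```text
time_s: 19.2
tcp_pos: [0.4579, 0.1454, 0.1797]
ee_rot: [[0.032, 0.006, -0.999], [0.999, 0.007, 0.032], [0.008, -1.0, -0.006]]
wrist_force: [-0.5, 0.9, 0.4]
gripper_width: 0.004
```

```bash
python3 -c "
from look import *
look(7)
im=cv2.imread('pics/w7raw.png')[60:290,90:420];print(im.shape)
cv2.imwrite('pics/m7.png',cv2.resize(im,(792,552),interpolation=cv2.INTER_CUBIC))"
```

```text
[0.45792716 0.14539871 0.1796714 ] 19.2 0.003579959496376612 [-0.4955742   0.90964111  0.42532234]
(230, 330, 3)
```

View pics/m7.png

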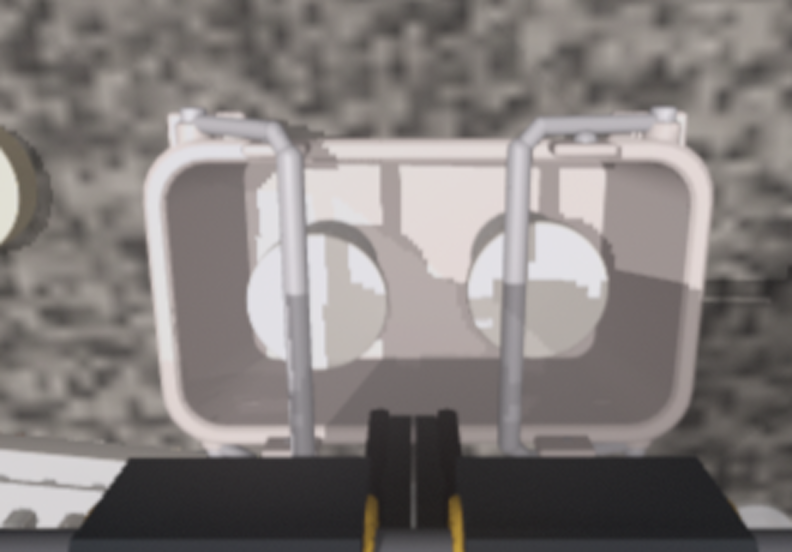

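```bash
python3 - <<'E'
from h import *
import pickle;c=pickle.load(open("w7.pkl","rb"))
f=lambda u,v,z:ray("wrist",90+u/2.4,60+v/2.4,z,c).round(4)
for u,v in((145,200),(165,400),(712,200),(690,400)):print("rim",f(u,v,.07))
for u,v in((400,141),(250,141),(600,141),(300,441),(620,438)):print("long",f(u,v,.07))
for u,v in((518,170),(512,400)):print("a",f(u,v,.074))
for u,v in((288,170),(300,400)):print("b",[f(u,v,z) for z in(.09,.095)])
for u,v in((317,300),(538,290)):print("cup",f(u,v,.064))
E
```

```text
rim [0.4148 0.0613 0.07  ]
rim [0.4845 0.0593 0.07  ]
rim [0.4208 0.2446 0.07  ]
rim [0.4908 0.2422 0.07  ]
long [0.3987 0.1442 0.07  ]
long [0.3972 0.0968 0.07  ]
long [0.4008 0.2076 0.07  ]
long [0.5018 0.1051 0.07  ]
long [0.5045 0.2183 0.07  ]
a [0.4085 0.1811 0.074 ]
a [0.4869 0.1795 0.074 ]
b [array([0.4042, 0.111 , 0.09  ]), array([0.4036, 0.1118, 0.095 ])]
b [array([0.4778, 0.1093, 0.09  ]), array([0.4757, 0.1101, 0.095 ])]
cup [0.4519 0.1138 0.064 ]
cup [0.4508 0.1895 0.064 ]
```

jog_arm(series=[[[-0.033,0.03,0],[0,0,0],0.0],[[0,0.044,0],[0,0,0],0.0],[[0,0.002,0],[0,0,0],0.0],[[0.001,0.003,0],[0,0,0],0.0],[[0.001,0.003,0],[0,0,0],0.0],[[0.001,0.003,0],[0,0,0],0.0],[[0,0,0],[0,0,0],0.0]])

```text
time_s: 20.18
tcp_pos: [0.4562, 0.1165, 0.0927]
ee_rot: [[0.031, 0.003, -1.0], [1.0, 0.006, 0.031], [0.006, -1.0, -0.003]]
wrist_force: [-0.8, 2.4, 4.5]
gripper_width: 0.008
```

jog_arm(series=[[[-0.002,0.002,0],[0,0,0],0.0],[[0,0.003,0],[0,0,0],0.0],[[0.001,0.003,0],[0,0,0],0.0],[[0.001,0.003,0],[0,0,0],0.0],[[0.001,0.002,0],[0,0,0],0.0],[[0.001,0,0],[0,0,0],0.0],[[0,0,0],[0,0,0],0.0]])

```text
time_s: 21.05
tcp_pos: [0.4548, 0.1168, 0.0782]
ee_rot: [[0.032, -0.001, -0.999], [0.999, 0.003, 0.032], [0.003, -1.0, 0.001]]
wrist_force: [-0.2, -1.0, -0.1]
gripper_width: 0.008
```

jog_arm(series=[[[0.003,-0.002,0],[0,0,0],0.0],[[0,0.0025,0],[0,0,0],0.0],[[0,0.001,0],[0,0,0],0.0],[[0,0,0],[0,0,0],0.0]])

```text
time_s: 21.55
tcp_pos: [0.4557, 0.1207, 0.078]
ee_rot: [[0.031, 0.001, -1.0], [1.0, 0.004, 0.031], [0.004, -1.0, -0.001]]
wrist_force: [-3.1, 0.5, 7.7]
gripper_width: 0.004
```

jog_arm(series=[[[0.0245,-0.05,0.0022],[0,0,0],0.0],[[0,-0.0517,0],[0,0,0],0.0],[[0,0,0],[0,0,0],0.0]])

```text
time_s: 21.92
tcp_pos: [0.4561, 0.1462, 0.1828]
ee_rot: [[0.03, 0.008, -1.0], [1.0, 0.009, 0.03], [0.009, -1.0, -0.008]]
wrist_force: [-0.0, -0.4, -1.0]
gripper_width: 0.003
```

```bash
python3 - <<'E'
from look import *
look(8)
s=sense();print(s["joints"].round(1))
a=cv2.imread("pics/w7raw.png",0).astype(np.float32);b=cv2.imread("pics/w8raw.png",0).astype(np.float32)
c7=pickle.load(open("w7.pkl","rb"));c8=pickle.load(open("w8.pkl","rb"))
R=lambda c:cv2.Rodrigues(c["rvec"])[0]
print("cam",-R(c7).T@c7["tvec"],-R(c8).T@c8["tvec"],c7["rvec"]-c8["rvec"])
# shift of patches: bail_a hinge/bar corner, right rim end, left rim end
for nm,(u0,v0,u1,v1) in {"a corner":(495,105,690,200),"right rim":(640,150,720,430),"left rim":(135,150,240,430),"b hinge":(160,100,220,160)}.items():
    x0,y0,x1,y1=[int(q) for q in(90+u0/2.4,60+v0/2.4,90+u1/2.4,60+v1/2.4)]
    t=a[y0:y1,x0:x1];r=cv2.matchTemplate(b[y0-12:y1+12,x0-12:x1+12],t,cv2.TM_CCOEFF_NORMED);_,m,_,l=cv2.minMaxLoc(r);print(nm,m,l[0]-12,l[1]-12)
# bail b bar columns: print intensity profile at rows
for v in(130,150): print(b[v,180:250].astype(int).tolist())
for z in (0.16,.2,.24): print(z,proj("scene",[.585,.216,z])*1.5625,proj("side",[.585,.216,z])*1.5625)
# predicted b bar if home
P=[[.4515-.04,.1233+.0012,.074],[.4515,.1233,.074]];print(proj("wrist",P,c8))
E
```

```text
[0.45614548 0.14620167 0.18283467] 21.925 0.0031239306817870687 [-0.0485962  -0.35078562 -1.01918773]
[  37.2    9.8  -23.6   -0.2  -56.6 -128.8]
cam [0.37398735 0.14737874 0.33801899] [0.37172964 0.14734314 0.3404425 ] [-0.00082831  0.00081856  0.0011621 ]
a corner 0.9751191139221191 -3 1
right rim 0.979224681854248 -3 0
left rim 0.9811174273490906 0 1
b hinge 0.985986053943634 -1 2
[116, 116, 116, 116, 117, 117, 116, 114, 115, 115, 118, 132, 150, 157, 158, 158, 159, 159, 159, 159, 158, 159, 159, 160, 169, 173, 173, 173, 173, 173, 173, 173, 173, 173, 173, 173, 173, 172, 173, 173, 172, 172, 172, 171, 164, 174, 188, 197, 205, 206, 198, 186, 170, 151, 135, 151, 160, 161, 161, 162, 162, 162, 162, 162, 173, 197, 206, 207, 207, 207]
[118, 118, 119, 118, 119, 118, 119, 119, 119, 119, 123, 145, 164, 171, 178, 211, 223, 224, 224, 223, 223, 224, 223, 223, 223, 224, 224, 223, 224, 224, 224, 223, 223, 224, 224, 224, 224, 224, 224, 223, 224, 223, 223, 223, 221, 200, 189, 198, 208, 214, 212, 204, 190, 173, 156, 175, 208, 219, 220, 220, 222, 223, 221, 220, 220, 219, 219, 219, 219, 219]
0.16 [[224.29467952 297.44335622]] [[295.74489196 360.84375146]]
0.2 [[221.79954684 276.13551186]] [[293.06840903 343.63379828]]
0.24 [[219.21332114 254.04975466]] [[290.25304869 325.53085467]]
[[231.55448891 139.47535792]
 [232.88984695 189.30136017]]
```

jog_arm(series=[[[0,-0.05,0],[0,0,0],0.04],[[-0.06,0,0],[0,0,0],0.04],[[-0.06,0,0],[0,0,0],0.04],[[-0.06,0,0],[0,0,0],0.04],[[-0.06,0,0],[0,0,0],0.04],[[-0.06,0,0],[0,0,0],0.04],[[-0.058,0,0],[0,0,0],0.04]])

```text
time_s: 22.9
tcp_pos: [0.4414, -0.2153, 0.2256]
ee_rot: [[0.032, -0.003, -0.999], [0.999, 0.004, 0.032], [0.004, -1.0, 0.004]]
wrist_force: [1.4, 0.4, 0.1]
gripper_width: 0.458
```

jog_arm(series=[[[0,0,0],[0,-9.9,0],0.04],[[0,0,0],[0,-9.9,0],0.04],[[0,0,0],[0,-9.9,0],0.04],[[0,0,0],[0,-9.9,0],0.04],[[0,0,0],[0,-9.9,0],0.04],[[0,0,0],[0,-9.9,0],0.04],[[0,0,0],[0,-9.9,0],0.04],[[0,0,0],[0,-9.9,0],0.04],[[0,0,0],[0,-9.9,0],0.04],[[0,0,0],[0,-9.9,0],0.04]])

```text
time_s: 24.15
tcp_pos: [0.4415, -0.2133, 0.2253]
ee_rot: [[-0.991, -0.004, 0.13], [-0.13, 0.005, -0.991], [0.004, -1.0, -0.005]]
wrist_force: [-1.9, 0.0, 0.5]
gripper_width: 0.46
```

```bash
python3 - <<'E'
from look import *
s=sense();capture("side")
look(9)
s=sense();print(s["ee_rot"].round(3),s["joints"].round(1))
c=pickle.load(open("w9.pkl","rb"))
for P in([.4505,-.2125,.111],[.4505,-.2125,.077]):print(proj("wrist",P,c))
im=cv2.imread("pics/w9raw.png");a=cv2.resize(im[30:280,100:430],(792,600),interpolation=cv2.INTER_CUBIC)
cv2.imwrite("pics/m9.png",a)
E
```

```text
[ 0.44160246 -0.21331048  0.2253604 ] 24.2 0.4617099133349321 [-0.61991872 -0.32036094 -0.01428991]
[[-0.992 -0.004  0.122]
 [-0.122  0.004 -0.992]
 [ 0.003 -1.    -0.005]] [ -6.9   8.9 -17.3  -0.2 -64.1  14. ]
[[249.24959381 186.17505459]]
[[250.341094   175.67709079]]
```

View pics/m9.png

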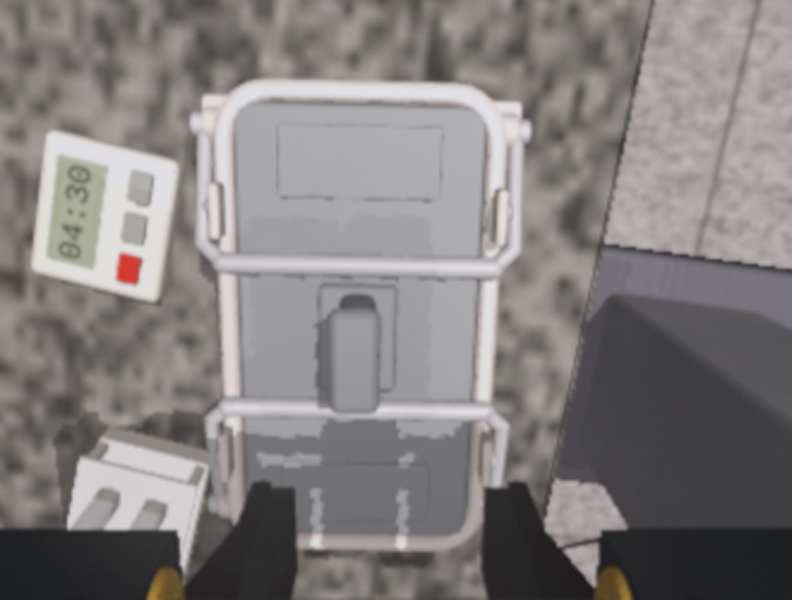

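```bash
python3 - <<'E'
from h import *
import pickle;c=pickle.load(open("w9.pkl","rb"))
f=lambda u,v,z:ray("wrist",100+u/2.4,30+v/2.4,z,c).round(4)
a,b=f(357,264,.076),f(354,409,.076);print("bars",a,b,(a+b)/2,np.hypot(*(a-b)[:2]))
print("grip",f(355,308,.111),f(355,412,.111),f(355,360,.111))
L=[f(u,v,.07) for u,v in((219,300),(492,300),(230,480),(482,480),(360,80),(355,550))];print(np.array(L))
a,b=np.array(L[4]),np.array(L[5]);print("ends mid",(a+b)/2,np.degrees(np.arctan2(-(b-a)[0],(b-a)[1])))
# triangulate bottle cap
k=.64
from scipy.optimize import least_squares
print(least_squares(lambda p:np.r_[proj("scene",p)[0]-np.array([240,262])*k,proj("side",p)[0]-np.array([297,320])*k],[.58,.2,.2]).x)
E
```

```text
bars [ 0.4557 -0.2448  0.076 ] [ 0.4504 -0.1879  0.076 ] [ 0.45305 -0.21635  0.076  ] 0.057146303467503455
grip [ 0.4542 -0.2356  0.111 ] [ 0.4501 -0.1989  0.111 ] [ 0.4522 -0.2176  0.111 ]
[[ 0.5069 -0.2235  0.07  ]
 [ 0.4026 -0.2365  0.07  ]
 [ 0.4975 -0.1489  0.07  ]
 [ 0.3945 -0.1617  0.07  ]
 [ 0.4622 -0.3092  0.07  ]
 [ 0.4428 -0.1232  0.07  ]]
ends mid [ 0.4525 -0.2162  0.07  ] 5.9544813293209184
[0.59636959 0.17819641 0.21551901]
```

jog_arm(series=[[[-0.0064,0,-0.052],[0,0,0],0.04],[[-0.0064,0,-0.052],[0,0,0],0.04],[[-0.0064,0,-0.052],[0,0,0],0.04],[[-0.0064,0,-0.052],[0,0,0],0.04],[[-0.0064,0,-0.052],[0,0,0],0.04],[[-0.0064,0,-0.052],[0,0,0],0.04],[[-0.0064,0,-0.052],[0,8.8,0],0.04],[[0,0,0],[0,0,0],0.04],[[0,0,0],[0,0,0],0.04]])

```text
time_s: 25.42
tcp_pos: [0.441, 0.153, 0.228]
ee_rot: [[-1.0, -0.002, -0.028], [0.028, 0.002, -1.0], [0.002, -1.0, -0.002]]
wrist_force: [0.7, -0.6, 0.3]
gripper_width: 0.46
```

```bash
python3 - <<'E'
from look import *
look(10)
c9,c=[pickle.load(open(f"w{i}.pkl","rb")) for i in(9,10)]
print(sense()["ee_rot"].round(3))
p=np.array([.4515,.1507,0]);x=np.array([1,-.03,0]);y=np.array([.03,1,0])
a=cv2.imread("pics/w9raw.png",0).astype(int);b=cv2.imread("pics/w10raw.png",0).astype(int)
for u in(205,215,280,290): print("9",u,[a[v-1:v+2,u].mean().astype(int) for v in range(130,212)])
print(proj("wrist",[p+sx*.03*x+s*.0285*y+[0,0,.074] for sx in(-1,1) for s in(1,-1)],c))
for u in(205,215,280,290): print("10",u,[b[v-1:v+2,u].mean().astype(int) for v in range(125,216)])
E
```

```text
[0.44096175 0.15296881 0.2280478 ] 25.425 0.46040864006732835 [ 0.68915618 -0.61198889  0.28361719]
[[-1.    -0.001 -0.03 ]
 [ 0.03   0.003 -1.   ]
 [ 0.001 -1.    -0.003]]
9 205 [np.int64(158), np.int64(158), np.int64(157), np.int64(155), np.int64(152), np.int64(156), np.int64(168), np.int64(184), np.int64(197), np.int64(203), np.int64(200), np.int64(189), np.int64(172), np.int64(150), np.int64(137), np.int64(138), np.int64(149), np.int64(156), np.int64(156), np.int64(156), np.int64(157), np.int64(156), np.int64(156), np.int64(156), np.int64(156), np.int64(156), np.int64(156), np.int64(157), np.int64(159), np.int64(159), np.int64(158), np.int64(158), np.int64(158), np.int64(158), np.int64(158), np.int64(157), np.int64(157), np.int64(157), np.int64(158), np.int64(157), np.int64(156), np.int64(155), np.int64(155), np.int64(156), np.int64(158), np.int64(160), np.int64(161), np.int64(160), np.int64(157), np.int64(155), np.int64(153), np.int64(153), np.int64(153), np.int64(153), np.int64(153), np.int64(153), np.int64(153), np.int64(153), np.int64(153), np.int64(152), np.int64(152), np.in
[... 8913 characters left out ...]
.int64(102), np.int64(102), np.int64(102), np.int64(102), np.int64(102), np.int64(102), np.int64(103), np.int64(103), np.int64(102), np.int64(102), np.int64(102), np.int64(102), np.int64(102), np.int64(102), np.int64(102), np.int64(102), np.int64(102), np.int64(102), np.int64(102), np.int64(102), np.int64(102), np.int64(102), np.int64(101), np.int64(101), np.int64(101), np.int64(102), np.int64(102), np.int64(102), np.int64(109), np.int64(125), np.int64(149), np.int64(172), np.int64(191), np.int64(200), np.int64(198), np.int64(185), np.int64(164), np.int64(137), np.int64(114), np.int64(101), np.int64(100), np.int64(100), np.int64(100), np.int64(100), np.int64(100), np.int64(99), np.int64(99)]
```

```bash
python3 - <<'E'
from h import *
import pickle
for i in(9,10):
    c=pickle.load(open(f"w{i}.pkl","rb"));a=cv2.imread(f"pics/w{i}raw.png",0).astype(int)
    for v in(158,166,174):
        print(i,v,"L",a[v-1:v+2,180:205].mean(0).astype(int).tolist(),"R",a[v-1:v+2,292:320].mean(0).astype(int).tolist())
c=pickle.load(open("w10.pkl","rb"));print(proj("wrist",[[.4515+s*.054,.1507-s*.0016,.068] for s in(1,-1)],c))
c=pickle.load(open("w9.pkl","rb"));th=np.radians(5.9);print(proj("wrist",[[.4525+s*.054*np.cos(th),-.216+s*.054*np.sin(th),.068] for s in(1,-1)],c))
E
```

```text
9 158 L [122, 124, 126, 129, 132, 131, 128, 125, 121, 115, 112, 147, 188, 210, 216, 216, 213, 199, 179, 139, 138, 158, 163, 162, 161] R [169, 168, 168, 169, 168, 155, 134, 155, 181, 210, 221, 223, 222, 214, 194, 156, 131, 128, 128, 131, 138, 144, 149, 154, 155, 155, 155, 155]
9 166 L [131, 134, 137, 140, 139, 136, 132, 129, 125, 120, 115, 135, 175, 206, 215, 216, 215, 203, 189, 148, 134, 155, 163, 163, 162] R [167, 167, 167, 167, 165, 151, 131, 167, 193, 215, 222, 223, 221, 206, 176, 145, 133, 128, 125, 122, 121, 121, 123, 127, 131, 134, 136, 136]
9 174 L [102, 109, 114, 119, 125, 130, 135, 138, 134, 128, 120, 117, 164, 199, 213, 216, 215, 207, 193, 162, 140, 152, 161, 162, 160] R [166, 167, 166, 166, 155, 138, 148, 174, 205, 219, 222, 221, 214, 196, 159, 134, 130, 133, 138, 141, 143, 139, 131, 123, 115, 112, 111, 110]
10 158 L [127, 128, 124, 117, 109, 105, 106, 114, 142, 177, 202, 209, 210, 208, 193, 177, 142, 119, 119, 119, 119, 116, 114, 114, 114] R [101, 101, 104, 131, 162, 194, 209, 212, 211, 203, 186, 140, 99, 93, 94, 96, 99, 102, 104, 105, 106, 107, 109, 112, 116, 120, 122, 119]
10 166 L [112, 115, 118, 121, 124, 127, 126, 121, 119, 150, 190, 206, 210, 209, 201, 187, 159, 127, 117, 118, 119, 118, 115, 114, 114] R [102, 101, 107, 142, 171, 199, 210, 212, 210, 197, 174, 138, 120, 122, 120, 114, 106, 98, 94, 96, 100, 104, 104, 101, 96, 92, 91, 98]
10 174 L [121, 117, 114, 115, 122, 128, 134, 132, 125, 140, 174, 202, 209, 210, 208, 193, 176, 141, 119, 119, 118, 115, 114, 114, 114] R [102, 102, 109, 149, 176, 202, 210, 211, 209, 193, 159, 123, 111, 115, 116, 113, 111, 108, 108, 109, 111, 112, 114, 116, 117, 118, 118, 117]
[[192.44510838 171.88781403]
 [305.9865704  171.89278513]]
[[191.44385031 168.22539079]
 [306.16353909 170.59575417]]
```

jog_arm(series=[[[-0.0032,0,0.0527],[0,0,0],0.04],[[-0.0032,0,0.0527],[0,0,0],0.04],[[-0.0032,0,0.0527],[0,0,0],0.04],[[-0.0032,0,0.0527],[0,0,0],0.04],[[-0.0032,0,0.0527],[0,0,0],0.04],[[-0.0032,0,0.0527],[0,0,0],0.04],[[-0.0032,0,0.0527],[0,-7.6,0],0.04],[[0,0.04,0],[0,0,0],0.04],[[0,0,0],[0,0,0],0.04]])

```text
time_s: 26.65
tcp_pos: [0.4504, -0.217, 0.185]
ee_rot: [[-0.995, -0.007, 0.1], [-0.1, 0.005, -0.995], [0.007, -1.0, -0.006]]
wrist_force: [-0.1, 0.2, -0.2]
gripper_width: 0.46
```

jog_arm(series=[[[-0.0018,0.05,-0.001],[0,0,0],0.04],[[0,0.04,0],[0,0,0],0.04],[[0,0.014,0],[0,0,0],0.04],[[0,0,0],[0,0,0],0.04],[[0,0,0],[0,0,0],0.04]])

```text
time_s: 27.28
tcp_pos: [0.4569, -0.2147, 0.0855]
ee_rot: [[-0.994, 0.004, 0.105], [-0.105, 0.002, -0.994], [-0.004, -1.0, -0.002]]
wrist_force: [0.2, 0.2, -0.2]
gripper_width: 0.457
```

jog_arm(series=[[[0,0,0],[0,0,0],0.005],[[0,0,0],[0,0,0],0.005],[[0,0,0],[0,0,0],0.005],[[0,0,0],[0,0,0],0.005]])

```text
time_s: 27.78
tcp_pos: [0.4543, -0.2144, 0.0836]
ee_rot: [[-0.995, -0.002, 0.104], [-0.104, 0.004, -0.995], [0.002, -1.0, -0.004]]
wrist_force: [-2.9, 1.1, 3.3]
gripper_width: 0.161
```

jog_arm(series=[[[0,-0.005,0],[0,0,0],0.005],[[0,-0.01,0],[0,0,0],0.005],[[0,-0.02,0],[0,0,0],0.005],[[0,-0.03,0],[0,0,0],0.005],[[0,-0.035,0],[0,0,0],0.005],[[0,-0.035,0],[0,0,0],0.005],[[0,-0.025,0],[0,0,0],0.005],[[0,0,0],[0,0,0],0.005]])

```text
time_s: 28.78
tcp_pos: [0.4564, -0.2151, 0.2456]
ee_rot: [[-0.994, 0.006, 0.105], [-0.105, 0.003, -0.994], [-0.006, -1.0, -0.002]]
wrist_force: [0.5, 0.5, -4.9]
gripper_width: 0.163
```

jog_arm(series=[[[-0.001,0,-0.01],[0,0,0],0.005],[[-0.002,0,-0.02],[0,0,0],0.005],[[-0.0034,0,-0.035],[0,0,0],0.005],[[-0.004,0,-0.04],[0,0,0],0.005],[[-0.004,0,-0.04],[0,0,0],0.005],[[-0.004,0,-0.04],[0,0,0],0.005],[[-0.004,0,-0.04],[0,0,0],0.005],[[-0.004,0,-0.04],[0,0,0],0.005],[[-0.004,0,-0.04],[0,0,0],0.005],[[-0.003,0,-0.03],[0,0,0],0.005]])

```text
time_s: 30.02
tcp_pos: [0.452, 0.1233, 0.2429]
ee_rot: [[-0.994, -0.003, 0.106], [-0.106, 0.002, -0.994], [0.003, -1.0, -0.003]]
wrist_force: [0.2, -0.7, -4.9]
gripper_width: 0.159
```

jog_arm(series=[[[-0.002,0,-0.02],[0,0,0],0.005],[[-0.0008,0,-0.011],[0,0,0],0.005],[[0,0,0],[0,2.5,0],0.005],[[0,0,0],[0,2.6,0],0.005],[[0,0,0],[0,2.5,0],0.005],[[0,0,0],[0,0,0],0.005],[[0,0,0],[0,0,0],0.005],[[0,0,0],[0,0,0],0.005]])

```text
time_s: 31.02
tcp_pos: [0.453, 0.1526, 0.2448]
ee_rot: [[-1.0, -0.0, -0.028], [0.028, 0.003, -1.0], [0.0, -1.0, -0.003]]
wrist_force: [0.1, -0.5, -5.6]
gripper_width: 0.158
```

jog_arm(series=[[[-0.0008,0.015,0],[0,0,0],0.005],[[0,0.025,0],[0,0,0],0.005],[[0,0.02,0],[0,0,0],0.005],[[0,0.012,0],[0,0,0],0.005],[[0,0.008,0],[0,0,0],0.005],[[0,0,0],[0,0,0],0.005],[[0,0,0],[0,0,0],0.005],[[0,0,0],[0,0,0],0.005]])

```text
time_s: 32.02
tcp_pos: [0.4542, 0.1533, 0.1655]
ee_rot: [[-1.0, 0.001, -0.028], [0.028, 0.004, -1.0], [-0.001, -1.0, -0.004]]
wrist_force: [0.4, 0.2, -5.6]
gripper_width: 0.159
```

jog_arm(series=[[[0,0.002,0.0008],[0,0,0],0.005],[[0,0.002,0],[0,0,0],0.005],[[0,0.001,0],[0,0,0],0.005],[[0,0,0],[0,0,0],0.005],[[0,0,0],[0,0,0],0.005]])

```text
time_s: 32.65
tcp_pos: [0.4539, 0.1523, 0.1599]
ee_rot: [[-1.0, 0.0, -0.028], [0.028, 0.003, -1.0], [-0.0, -1.0, -0.004]]
wrist_force: [-0.1, 0.2, -5.2]
gripper_width: 0.158
```

jog_arm(series=[[[0,0.0015,0],[0,0,0],0.005],[[0,0.0015,0],[0,0,0],0.005],[[0,0,0],[0,0,0],0.005],[[0,0,0],[0,0,0],0.005]])

```text
time_s: 33.15
tcp_pos: [0.4538, 0.1523, 0.1569]
ee_rot: [[-1.0, 0.0, -0.028], [0.028, 0.003, -1.0], [-0.0, -1.0, -0.003]]
wrist_force: [1.0, -0.2, -5.7]
gripper_width: 0.159
```

jog_arm(series=[[[0,0.001,0],[0,0,0],0.005],[[0,0.001,0],[0,0,0],0.005],[[0,0,0],[0,0,0],0.005],[[0,0,0],[0,0,0],0.005]])

```text
time_s: 33.65
tcp_pos: [0.4539, 0.1523, 0.1554]
ee_rot: [[-1.0, 0.001, -0.028], [0.028, 0.004, -1.0], [-0.001, -1.0, -0.004]]
wrist_force: [-2.2, 1.0, 1.2]
gripper_width: 0.159
```

jog_arm(series=[[[0,0,0],[0,0,0],0.02],[[0,0,0],[0,0,0],0.045],[[0,0,0],[0,0,0],0.045],[[0,0,0],[0,0,0],0.045],[[0,-0.01,0],[0,0,0],0.045],[[0,-0.03,0],[0,0,0],0.045],[[0,-0.04,0],[0,0,0],0.045],[[0,-0.02,0],[0,0,0],0.045],[[0,0,0],[0,0,0],0.045]])

```text
time_s: 34.78
tcp_pos: [0.4547, 0.1525, 0.257]
ee_rot: [[-1.0, 0.004, -0.028], [0.028, 0.006, -1.0], [-0.004, -1.0, -0.006]]
wrist_force: [-0.1, 0.5, -0.6]
gripper_width: 0.518
```

```bash
python3 - <<'E'
from look import *
look(11)
c=pickle.load(open("w11.pkl","rb"))
a=cv2.imread("pics/w11raw.png",0).astype(int)
p=np.array([.4539,.1507,0]);x=np.array([1,-.03,0]);y=np.array([.03,1,0])
P=[p+sx*.03*x+s*.0285*y+[0,0,.146] for sx in(-1,1) for s in(1,-1)]
for (u,v) in proj("wrist",P,c):
    u=int(u);col=a[int(v)-14:int(v)+15,u-1:u+2].mean(1).astype(int);print(u,round(v,1),int(v)-14,col.tolist())
# rim corners predicted on both heights
for z in(.14,.146):print(z,proj("wrist",[p+s*.054*x+[0,0,z] for s in(1,-1)],c))
v=int(proj("wrist",p+[0,0,.14],c)[0,1]);print(v,a[v-1:v+2,150:360:1].mean(0).astype(int).tolist())
E
```

```text
[0.45467018 0.15247105 0.25702276] 34.775 0.518396522012543 [-0.11157068  0.53604784 -0.56142868]
296 219.7 205 [144, 143, 143, 143, 142, 142, 142, 139, 132, 140, 159, 173, 189, 196, 183, 160, 140, 111, 97, 95, 95, 95, 95, 97, 116, 135, 139, 137, 130]
298 152.3 138 [160, 160, 160, 160, 157, 153, 151, 148, 145, 152, 169, 185, 202, 207, 198, 182, 168, 148, 123, 129, 149, 151, 151, 150, 150, 150, 151, 151, 152]
224 219.6 205 [143, 143, 143, 143, 143, 143, 142, 139, 134, 139, 158, 172, 190, 202, 197, 179, 150, 113, 97, 96, 96, 97, 101, 112, 132, 147, 148, 148, 148]
222 152.1 138 [157, 157, 157, 155, 151, 149, 149, 148, 144, 149, 166, 180, 193, 201, 197, 184, 170, 152, 131, 132, 146, 147, 147, 147, 147, 147, 147, 147, 147]
0.14 [[194.99890562 184.75110427]
 [325.50158547 185.02601967]]
0.146 [[193.64259946 186.82029886]
 [326.80301908 187.099828  ]]
184 [114, 112, 107, 95, 78, 67, 63, 63, 63, 63, 62, 63, 69, 86, 107, 117, 120, 121, 119, 119, 118, 118, 117, 116, 115, 114, 114, 111, 110, 109, 107, 110, 111, 109, 105, 101, 99, 101, 104, 113, 123, 130, 133, 137, 138, 135, 130, 126, 124, 137, 165, 192, 203, 206, 206, 202, 189, 175, 144, 128, 141, 150, 153, 153, 153, 153, 153, 151, 147, 145, 145, 145, 145, 145, 145, 145, 145, 145, 145, 145, 145, 145, 145, 145, 145, 145, 145, 145, 145, 145, 145, 145, 145, 145, 144, 135, 110, 96, 100, 102, 101, 96, 102, 118, 129, 137, 144, 146, 146, 146, 146, 146, 145, 145, 145, 145, 145, 145, 144, 144, 144, 144, 141, 135, 128, 119, 116, 134, 143, 144, 138, 128, 126, 139, 145, 146, 146, 146, 146, 146, 146, 146, 146, 146, 146, 146, 148, 152, 154, 155, 155, 155, 155, 155, 152, 150, 148, 147, 146, 146, 147, 146, 147, 147, 146, 146, 147, 145, 133, 115, 140, 165, 187, 202, 207, 207, 206, 193, 174, 152, 143, 141, 139, 137, 133, 127, 120, 114, 111, 111, 112, 114, 118, 122, 128, 132, 134, 131, 103, 110, 137, 148, 153, 161, 170, 174, 177, 174, 168, 163]
```

```bash
python3 -c "
from station import *
print(finish_job(), sense()['time_s'])"
```

```text
the job is handed in; nothing more can be done
the job is handed in; nothing more can be done
```

I snapped both bails of the open tote home, set the lidded tote down on them, let go and handed the job in at about 35 s. No verdict came back.

**Bails:**
- With each bail pressed down, the fingertip met it at z = 0.078, the height of a bail lying home on the rim.
- The camera then put each bail within about 1 mm of its home position.
- `bail_a` took two tries, because my first press missed the bar.
- Swinging the bails in also slid the open tote about 10 mm along +y, so I measured it again before placing the lidded tote.

**Placing:**
- The load came off the gripper 71.8 mm above the pick-up height; full seating in the grooves is 72 mm, and resting beside them would be 78 mm.
- After release, the lidded tote's own bars were about 1 mm off in y by the camera, and their spacing matched a seated tote rather than one 6 mm too high.
- I lowered it in small steps and saw no force spike.

**What disagreed:**
- My camera readings across the totes (x) differ by about 3 mm. The lidded tote came out at 0.4505 on the last look, against 0.4515 and 0.4543 for the open tote.
- The ears allow only 4 mm of play each way, inside the 8 mm limit, so I left it.

**Not checked:** I had used up my picture views by the placing, so I did not look at the finished stack myself. The final checks are numbers taken from an unviewed image. I did not check the cups, the tilt of either tote or the bystanders after the placing.

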